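Put the spare battery pack on charge

TASK

Put the spare battery pack on charge. First press down the yellow tab on the charging station and, keeping it pressed, slide the white cover fully open; then unscrew the orange cap of the grey canister with repeated anticlockwise twists until it lifts free, and set it in the green tray, flat with its open end down. Finally lift the blue battery pack out of the canister and stand it upright on the floor of the station's charging well, let go of it, and do not drop the cap or the pack or disturb the other things on the bench.

Things in the scene. Friction and masses are not known exactly. Their poses are not given: they have to be found in the camera images.
- canister: Grey screw-top canister with a white band, fixed to the bench (cannot turn or slip): body 76 mm in diameter, shoulder 74 mm high, white-threaded neck 49 mm in diameter (56 mm over the threads), rim 101 mm high. Its yaw is of no importance. Origin: centre of its underside, on the bench; z up. Bore 40 mm in diameter, its floor 16 mm above the origin.
- cap: Orange hollow round screw cap, 64 mm in diameter, 66 mm tall, 70 g; two ribs at its lowest 12 mm make it 73 mm wide there (keep the fingers above). Origin: centre of its open lower rim; z points up through the closed top. Screwed on, its rim is 79 mm above the bench. Stiff to turn (0.25 N m), cannot be pulled off, stays put between grasps. Once free, lift it 50 mm or more to clear the pack inside.
- cap_top (a point): Centre of the top face of the orange cap, 66 mm above the cap's origin, 145 mm above the bench when screwed on. Right-hand thread: turned anticlockwise seen from above the cap rises 3.8 mm per radian (let the hand rise with it) and is free after 3.0 rad, about half a turn, so it needs two or more grasps; 3.2 to 3.6 rad in all is safe.
- collar (a joint): Thin black stiff collar with upright nibs on the canister's shoulder, carried round by the cap's ribs: how far the cap has been unscrewed, rad; 0 = tight as at the start, growing anticlockwise seen from above, cap free at about 3.0. It stays behind on the neck when the cap is lifted.
- pack: Blue round battery pack with a black band near the top, 32 mm in diameter, 120 mm long, about 0.16 kg. Origin: centre of its underside; z along it to the top. At the start it stands in the canister (underside 16 mm above the bench, hidden under the cap); with the cap off its top 35 mm stand above the canister's rim, to be gripped from above.
- pack_top (a point): Centre of the battery pack's top face, 120 mm above its origin.
- station: Black charging station, fixed, 180 mm (x) by 96 mm (y), deck 60 mm high, grey rails along both long edges up to 70 mm. Origin: centre of its underside; x is the direction in which the cover opens (roughly away from the robot), z up. The square charging well, uncovered when the cover is open: 60 x 60 mm, centred at x = -42 mm, y = 0, floor 12 mm above the bench (48 mm deep).
- well (a point): Centre of the floor of the charging well, 12 mm above the bench; its axes are those of the station.
- cover (a joint): White sliding cover on the station, 88 x 78 mm, top face 66 mm above the bench: how far it is open, m; 0 = shut over the well, 0.078 = fully open at its stop (along the station's +x). Slides with 1.5 N once released and stays where it is left. Latched at 0 until the yellow tab on it is pressed; keep the tab pressed over the first 25 mm of travel.
- tab (a joint): Yellow sprung release tab on the cover: how far it is pressed down, m; 0 = up, 0.006 = fully down; the latch lets go at more than 0.0035; fully down takes 5.6 N.
- tab_top (a point): Centre of the top face of the yellow tab, 75 mm above the bench when up. The tab is 40 mm (station's x) by 32 mm (y) and moves with the cover; 23 mm from this point towards +x the cover has a white cross ridge, 44 mm wide, 4 mm higher than the tab: press the tab with closed fingertips and push towards +x, by friction or against the ridge.
- tray: Square green tray, fixed, 136 x 136 mm outside, walls 5 mm thick and 16 mm high, floor 5 mm above the bench. Origin: centre of its underside.
- glue_bottle: White bottle with a red cap, 48 mm in diameter, 125 mm high; to be left alone. Origin: centre of its underside.
- putty_tub: White tub with a red lid, 84 mm in diameter, 85 mm high; to be left alone. Origin: centre of its underside.
- wrench: Steel wrench 170 mm long lying on the bench; to be left alone. Origin: on the bench under its middle.
- screwdriver: Screwdriver 190 mm long lying on the bench; to be left alone. Origin: on the bench under its middle.
- jug: White bottle with a blue cap, 100 mm in diameter, 210 mm high; to be left alone. Origin: centre of its underside.
- brush_pot: Terracotta-coloured cup 84 mm in diameter, 95 mm high; to be left alone. Origin: centre of its underside.
- carton: Small cardboard carton 90 x 130 x 70 mm; to be left alone. Origin: centre of its underside.
Mind the look-alikes: they are no part of the job. Of the things that look like the tray, take the one that is farthest to the robot's right at the start.

How it is judged:
By the outcome, as a careful person would: the job done as asked, in the order asked, and still so for the second after the job is handed in, with the robot touching nothing.
It also fails if it takes over 72 s, if anything falls off the work surface, if the arm or the gripper's body presses on something with over 40 N, if the wrist force passes 120 N, or if a joint passes its speed limit or range.

ROBOT

A 7-joint arm with a two-finger parallel gripper is mounted at the origin on the work surface. World frame = base frame: x ahead of the robot, y to its left, z up, the work surface at z = 0. Lengths are in mm, angles in rad, forces in N, time in s.
With the tool pointing down it reaches from about 425 to 825 mm from the base axis. Payload 3.6 kg.
Tool frame: the origin (TCP) lies midway between the tips of the shut fingers; the grasp point (between the pads) lies 19 mm behind it; z points along the fingers, y is the line along which they close (so a half turn about z gives the same grasp; the last joint's range is limited). The gripper opens to 85 mm and grips with 20 to 120 N. Pads are 22 mm wide; open, the fingers measure 114 mm over their backs; the gripper's body (76 mm by 85 mm) begins 54 mm behind the grasp point. The pads swing forward as they close: fully open they stand 13 mm farther back than shut.
Start: joints at [-1.341, 0.615, -0.013, 1.423, 0.008, 1.103, -0.04], TCP at [165.059, 628.664, 231.297] pointing down, gripper open.
Joint ranges: [-3.12, 3.12], [-0.3, 2.06], [-1.34, 1.32], [0.26, 2.42], [-1.36, 4.5], [0.01, 1.98], [-2.84, 2.84]. Speed limits (rad/s): [2.79, 2.79, 3.14, 3.14, 3.14, 3.14, 3.14].

INTERFACE

Orientations are given as a unit quaternion [x, y, z, w].
In Python, from station import arm, move_gripper, ik, monitor, optics, ticket, finder gives the robot as it stands. Calls block until the motion is done:
- arm.movep(position, orientation): joint-space move of the TCP to a pose.
- arm.servo_line(position, vel=150, attitude=None, max_force=None): straight line of the TCP; attitude=None keeps the orientation; vel is the mean speed in mm/s. With max_force (N) it stops when the force on the tool has changed by that much, and returns True; else False.
- arm.movej(angles): joint-space move.
- move_gripper(opening, newtons=None): opening from 0.0 (shut) to 1.0 (fully open); newtons is the grip in N (None keeps the last); returns when the fingers have stopped.
- arm.pause(seconds).
- ik(position, orientation): joint angles nearest the present ones, or None.
- monitor.state(): the state.
- optics.camera(name): name is "scene" or "side" or "wrist"; returns a dict with "pixels" (420x560x3 uint8, red, green, blue), "fovy" (degrees; the focal length in pixels is half the picture's height over the tangent of half this angle, whatever the lens; pixels are square), "cx", "cy" (the principal point, pixels), "rvec" (rotation vector, rad) and "tvec" (3), from world to camera coordinates, as OpenCV has them. Camera axes: x right, y down, z forward; pixel columns grow to the right and rows downward; lengths in mm; the calibration is good to about 2 mm. A picture is of the moment at which its call begins. There is no depth.
A pose or a line that the arm cannot do raises arm.IKError and nothing moves.
- ticket.sign_off(): hands the job in; it is judged then, once.
Trained networks look in a picture, given as the dict that the camera call returned (one of the last four; its "shot" number tells which), for a name from the list of things; names that differ only in an ending like _2 or _b are one class to them, and where a whole thing is asked for, a point or a joint stands for the part that bears it (a point fixed in the world has none). Each returns a list of dicts, best first, with "confidence" (0 to 1); they miss things now and then, are a little off and sometimes report something else, mostly with a low value. They report only what shows in the picture. A call takes as long as a camera call. They do not tell look-alikes from the thing itself.
- finder.regions_of(query, picture): "mask" (420x560 bool, what is visible of it) and "bbox" ([centre column, centre row, width, height] in pixels, round what is visible of it).
The state is a dict: "t": time; "joint_pos": joint angles; "dq": joint speeds; "tau": joint torques, N m; "tcp_pos": TCP position; "ee_rot": TCP orientation; "force": force on the tool from outside, world axes, zero at the start; "ft_torque": the same for the moment, N m; "finger_gap": opening from 0.0 (shut) to 1.0 (fully open); "gripper_force": force on a finger pad.
Only numpy, scipy, OpenCV 4.12 (cv2) and the standard library are available. Lean on these libraries where they do the work, as an engineer would, in place of code of your own. Each camera call takes 0.05 s, during which the arm holds its last target. There are 200 camera calls.

## Working session

There is one attempt and no reset: what is moved stays moved. The work goes in short steps, each a Python script; the robot and the scene stay as the last script left them, time stands still between calls to the robot, and variables do not carry over. Pictures are saved under pics/ and viewed, at most 10 in all, crops included, and the job is handed in when it is done.

```bash
ls; mkdir -p pics; cat > h.py <<'E'
import numpy as np, cv2, pickle
from station import arm, move_gripper, ik, monitor, optics, ticket, finder
def K(p):
    f=p["pixels"].shape[0]/2/np.tan(np.radians(p["fovy"])/2)
    return np.array([[f,0,p["cx"]],[0,f,p["cy"]],[0,0,1]])
def proj(p,X):
    return cv2.projectPoints(np.float64(X).reshape(-1,1,3),np.float64(p["rvec"]),np.float64(p["tvec"]),K(p),None)[0].reshape(-1,2)
def onz(p,uv,z):
    R=cv2.Rodrigues(np.float64(p["rvec"]))[0]; c=-R.T@np.float64(p["tvec"]).ravel()
    d=R.T@np.linalg.inv(K(p))@np.array([uv[0],uv[1],1.]); return c+d*(z-c[2])/d[2]
def save(p,n): cv2.imwrite(f"pics/{n}.png",p["pixels"][:,:,::-1])
def quat(yaw):  # tool down; tool y axis at world angle: yaw=0 -> x axis=+x, y axis=-y
    return [np.cos(yaw/2),np.sin(yaw/2),0.,0.]
E
python3 - <<'E'
from h import *
s=monitor.state(); print({k:np.round(v,3) for k,v in s.items()})
ps=[optics.camera(n) for n in("scene","side","wrist")]
P=[p for p in ps]
im=np.vstack([ps[0]["pixels"]]);
for p,n in zip(ps,("scene","side","wrist")):
    print(n,p.keys(),p["fovy"],p["cx"],p["cy"]); save(p,n+"0")
    for q in ("canister","cap","station","cover","tab","tray"):
        print(n,q,[(round(r["confidence"],2),np.round(r["bbox"]).tolist()) for r in finder.regions_of(q,p)])
E
```

```text
pics
{'t': np.float64(0.0), 'joint_pos': array([-1.34 ,  0.616, -0.013,  1.425,  0.008,  1.103, -0.04 ]), 'dq': array([-0.   ,  0.001, -0.   , -0.001, -0.   ,  0.002, -0.   ]), 'tau': array([ 0.0000e+00, -4.6922e+01,  2.5900e-01, -1.7104e+01,  1.0000e-02,
        1.0000e-02,  0.0000e+00]), 'tcp_pos': array([164.9  , 627.934, 230.122]), 'ee_rot': array([ 0.128,  0.992, -0.001, -0.   ]), 'force': array([-0.267, -0.092,  0.552]), 'ft_torque': array([0.04 , 0.012, 0.026]), 'gripper_force': np.float64(0.0), 'finger_gap': np.float64(1.001)}
scene dict_keys(['pixels', 'fovy', 'cx', 'cy', 'rvec', 'tvec', 'shot']) 46.52812892852176 278.3568128971095 208.74495264468868
scene canister [(0.66, [272.0, 249.0, 28.0, 31.0])]
scene cap [(0.67, [268.0, 230.0, 22.0, 31.0]), (0.51, [225.0, 298.0, 70.0, 67.0])]
scene station [(0.74, [271.0, 250.0, 28.0, 24.0]), (0.73, [227.0, 298.0, 72.0, 62.0]), (0.72, [219.0, 365.0, 53.0, 43.0])]
scene cover [(0.69, [214.0, 285.0, 40.0, 35.0]), (0.61, [222.0, 299.0, 72.0, 66.0])]
scene tab [(0.57, [214.0, 284.0, 16.0, 9.0]), (0.54, [315.0, 196.0, 54.0, 38.0]), (0.32, 
[... 224 characters left out ...]
 'cy', 'rvec', 'tvec', 'shot']) 45.90489235307552 279.3402500418628 214.82106600266164
side canister []
side cap [(0.81, [292.0, 220.0, 26.0, 28.0])]
side station [(0.87, [317.0, 289.0, 71.0, 46.0])]
side cover [(0.58, [300.0, 284.0, 37.0, 28.0])]
side tab [(0.6, [307.0, 283.0, 17.0, 14.0])]
side tray [(0.75, [261.0, 187.0, 45.0, 30.0]), (0.71, [186.0, 189.0, 46.0, 29.0]), (0.62, [178.0, 151.0, 39.0, 28.0])]
wrist dict_keys(['pixels', 'fovy', 'cx', 'cy', 'rvec', 'tvec', 'shot']) 61.77424387366282 274.7004415132236 209.02099286720642
wrist canister []
wrist cap []
wrist station []
wrist cover []
wrist tab []
wrist tray [(0.88, [252.0, 292.0, 137.0, 129.0]), (0.83, [62.0, 299.0, 123.0, 85.0])]
```

```bash
python3 - <<'E'
from h import *
a=cv2.imread("pics/scene0.png")
cv2.imwrite("pics/scene0c.png",cv2.resize(a[80:420,120:420],None,fx=1.75,fy=1.75,interpolation=cv2.INTER_CUBIC))
a=cv2.imread("pics/side0.png");cv2.imwrite("pics/side0c.png",cv2.resize(a[100:360,120:460],None,fx=2.2,fy=2.2,interpolation=cv2.INTER_CUBIC))
p=optics.camera("scene")
for uv,z in [((264,157),8),((316,195),8),((302,127),8),((268,217),145),((214,284),75)]: print(uv,onz(p,uv,z).round())
p=optics.camera("side")
for uv,z in [((261,187),8),((186,189),8),((178,151),8),((292,210),145),((307,283),75)]: print(uv,onz(p,uv,z).round())
for n in("scene","side"):
  p=optics.camera(n);R=cv2.Rodrigues(np.float64(p["rvec"]))[0];print(-R.T@np.float64(p["tvec"]).ravel())
E
```

```text
(264, 157) [263. 338.   8.]
(316, 195) [522. 265.   8.]
(302, 127) [292. 570.   8.]
(268, 217) [506. -13. 145.]
(214, 284) [ 479. -247.   75.]
(261, 187) [522. 253.   8.]
(186, 189) [262. 337.   8.]
(178, 151) [286. 567.   8.]
(292, 210) [527. -25. 145.]
(307, 283) [ 483. -253.   75.]
[1029.00203322 -811.52796123 1190.35349697]
[   80.99592597 -1027.30375992  1226.92260253]
```

View pics/scene0c.png

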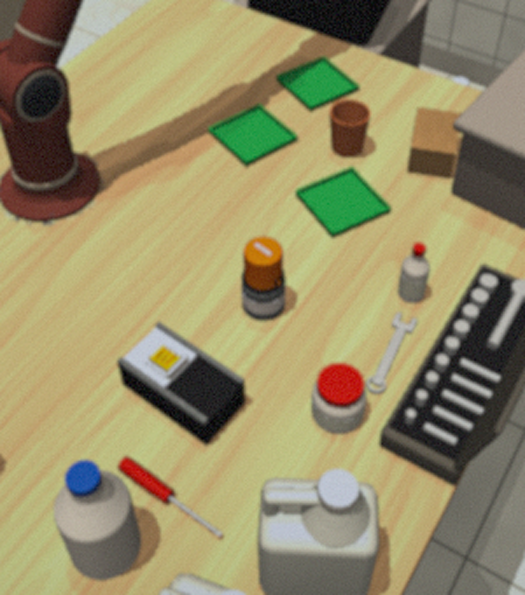

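View pics/side0c.png

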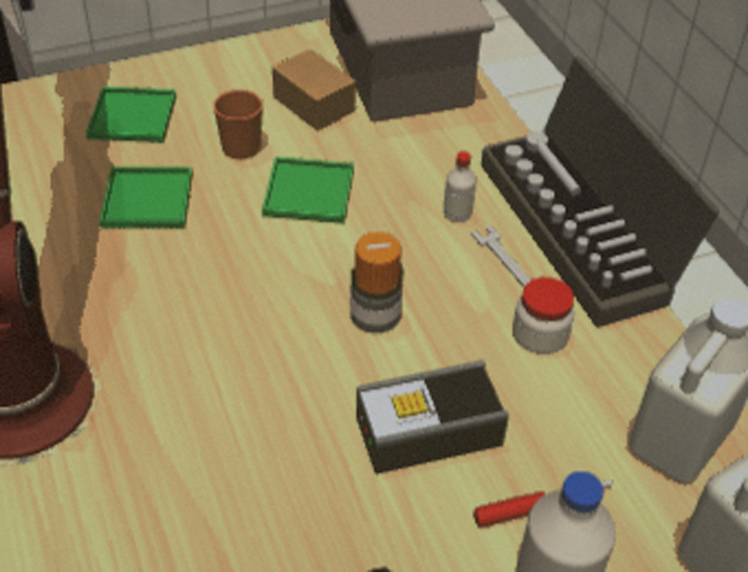

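```bash
python3 - <<'E'
from h import *
for p,y in [((490,-250,330),1.1),((490,-250,330),1.57),((490,-250,330),-1.57),((515,-20,330),1.57),((515,-20,330),0),((515,-20,330),3.1),((520,257,200),1.57)]:
    j=ik(list(p),quat(y)); print(p,y,None if j is None else np.round(j,2))
x,y,z=monitor.state()["tcp_pos"]
arm.servo_line([x,y,330]); arm.movep([520,257,330],quat(1.57+.46))
T={}
def look(n):
    p=optics.camera("wrist"); save(p,n); T[n]=p
    for q in ("canister","cap","station","cover","tab","tray"):
        print(n,q,[(round(r["confidence"],2),np.round(r["bbox"]).tolist()) for r in finder.regions_of(q,p)])
look("w_tray")
arm.movep([500,-20,360],quat(1.57)); look("w_cap")
arm.movep([470,-240,330],quat(1.1)); look("w_st")
pickle.dump(T,open("T.pkl","wb")); print(monitor.state()["t"],monitor.state()["joint_pos"].round(2) if hasattr(monitor.state()["joint_pos"],"round") else monitor.state()["joint_pos"])
cv2.imwrite("pics/w3.png",cv2.resize(np.hstack([T[k]["pixels"] for k in T])[:,:,::-1],(800,200),interpolation=cv2.INTER_AREA))
E
```

```text
(490, -250, 330) 1.1 [-0.13  0.49  0.9   1.57 -0.39  1.27  0.36]
(490, -250, 330) 1.57 [-0.15  0.5   0.94  1.57 -0.42  1.28  0.86]
(490, -250, 330) -1.57 [-0.23  0.57  1.14  1.58 -0.53  1.34 -2.17]
(515, -20, 330) 1.57 [-0.41  0.35  0.59  1.66 -0.21  1.19  0.22]
(515, -20, 330) 0 [-0.68  0.47  1.06  1.67 -0.43  1.26 -1.1 ]
(515, -20, 330) 3.1 [-0.29  0.33  0.4   1.66 -0.14  1.18  1.67]
(520, 257, 200) 1.57 [-0.72  0.56  0.36  1.68 -0.23  0.94 -0.28]
w_tray canister [(0.55, [188.0, 344.0, 62.0, 77.0]), (0.51, [350.0, 354.0, 26.0, 44.0])]
w_tray cap [(0.94, [182.0, 367.0, 51.0, 50.0]), (0.34, [183.0, 363.0, 60.0, 47.0])]
w_tray station [(0.55, [83.0, 415.0, 3.0, 10.0])]
w_tray cover [(0.41, [86.0, 415.0, 8.0, 6.0])]
w_tray tab []
w_tray tray [(0.74, [278.0, 155.0, 144.0, 146.0]), (0.7, [110.0, 47.0, 167.0, 85.0]), (0.54, [182.0, 368.0, 51.0, 44.0])]
w_cap canister [(0.9, [292.0, 160.0, 54.0, 45.0])]
w_cap cap [(0.82, [296.0, 182.0, 62.0, 65.0])]
w_cap station [(0.94, [284.0, 317.0, 124.0, 90.0])]
w_cap cover [(0.92, [250.0, 327.0, 67.0, 53.0])]
w_cap tab [(0.57, [261.0, 330.0, 34.0, 27.0])]
w_cap tray [(0.46, [307.0, 4.0, 24.0, 9.0]), (0.2, [462.0, 148.0, 29.0, 119.0])]
w_st canister [(0.83, [234.0, 9.0, 53.0, 17.0]), (0.26, [274.0, 176.0, 91.0, 85.0])]
w_st cap []
w_st station [(0.74, [308.0, 161.0, 170.0, 128.0])]
w_st cover [(0.69, [454.0, 16.0, 86.0, 29.0]), (0.55, [275.0, 178.0, 92.0, 86.0])]
w_st tab [(0.93, [286.0, 173.0, 41.0, 39.0])]
w_st tray []
6.9583 [-0.04  0.39  0.69  1.63 -0.27  1.21  0.24]
```

View pics/w3.png

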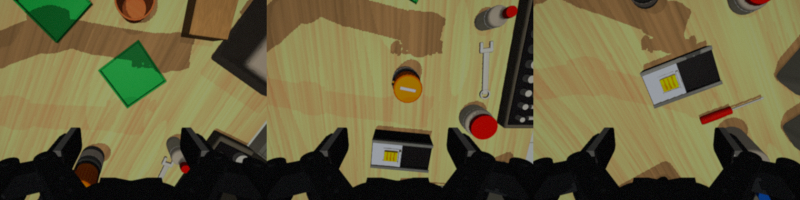

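```bash
cat >> h.py <<'E'
from scipy.optimize import minimize
def hullmask(p,X):
    m=np.zeros(p["pixels"].shape[:2],np.uint8); uv=proj(p,X)*16
    cv2.fillConvexPoly(m,cv2.convexHull(uv.round().astype(np.int32)),1,shift=4); return m>0
def box(a,b,z0,z1): return np.array([[i*a/2,j*b/2,k] for i in(-1,1) for j in(-1,1) for k in(z0,z1)],float)
def cyl(r,z0,z1):
    t=np.linspace(0,2*np.pi,48,endpoint=False); return np.array([[r*np.cos(a),r*np.sin(a),k] for k in(z0,z1) for a in t])
def place(X,v):
    R=np.eye(3); 
    if len(v)>2: c,s=np.cos(v[2]),np.sin(v[2]); R[:2,:2]=[[c,-s],[s,c]]
    return X@R.T+[v[0],v[1],0]
def fit(pm,X,v0):
    def cost(v):
        c=0
        for p,m in pm:
            h=cv2.GaussianBlur(np.float32(hullmask(p,place(X,v))),(0,0),1.); c+=np.abs(h-cv2.GaussianBlur(np.float32(m),(0,0),1.)).sum()/m.sum()
        return c/len(pm)
    v0=np.array(v0,float); best=None
    S=np.vstack([v0]+[v0+np.eye(len(v0))[i]*([15,15,.1][i]) for i in range(len(v0))])
    for _ in range(3):
        r=minimize(cost,S[0],method="Nelder-Mead",options=dict(initial_simplex=S,xatol=.01,fatol=1e-5,maxiter=400)); 
        S=np.vstack([r.x]+[r.x+np.eye(len(v0))[i]*([6,6,.05][i]) for i in range(len(v0))])
    return r.x.round(3),round(r.fun,3)
def hsv(p,lo,hi): 
    return cv2.inRange(cv2.cvtColor(p["pixels"],cv2.COLOR_RGB2HSV),lo,hi)>0
def near(m,bb,pad=12):
    o=np.zeros_like(m); c,r,w,h=bb; sl=np.s_[max(0,int(r-h/2-pad)):int(r+h/2+pad),max(0,int(c-w/2-pad)):int(c+w/2+pad)]; o[sl]=m[sl]
    n,l,s,_=cv2.connectedComponentsWithStats(o.astype(np.uint8)); return l==1+np.argmax(s[1:,4]) if n>1 else o
E
python3 - <<'E'
from h import *
T=pickle.load(open("T.pkl","rb")); wt,wc,ws=(T[k] for k in("w_tray","w_cap","w_st"))
for p in T.values():
    R=cv2.Rodrigues(np.float64(p["rvec"]))[0];print((-R.T@np.float64(p["tvec"]).ravel()).round(),R[2].round(2))
g=near(hsv(wt,(40,80,20),(85,255,255)),(278,155,144,146)); print("tray",g.sum(),fit([(wt,g)],box(136,136,0,16),[522,258,.3]))
def bypt(p,m): 
    print(onz(p,np.argwhere(m).mean(0)[::-1],100).round()); return m
o=near(hsv(wc,(8,170,60),(20,255,255)),(296,182,62,65)); bypt(wc,o); print("cap",o.sum(),np.argwhere(o).min(0),np.argwhere(o).max(0),fit([(wc,o)],cyl(32,91,145),[515,-20]))
for p,bb in((wc,(261,330,34,27)),(ws,(286,173,41,39))):
    y=near(hsv(p,(22,150,80),(34,255,255)),bb,3); print("tab",y.sum(),np.argwhere(y).min(0),np.argwhere(y).max(0),fit([(p,y)],box(40,32,70,75),[480,-250,.1]))
    e=finder.regions_of  # not usable on old shots
p=optics.camera("wrist"); m=finder.regions_of("station",p)[0]["mask"]; print("st",m.sum(),fit([(p,m)],box(180,96,0,70),[520,-240,.1]))
mk=lambda p,v: cv2.drawContours
im=p["pixels"][:,:,::-1].copy(); im[m,2]=255
for x in (box(180,96,0,70),): 
    pass
cv2.imwrite("pics/st_mask.png",cv2.resize(im[60:260,180:440],None,fx=2,fy=2))
cv2.imwrite("pics/tabcrop.png",cv2.resize(ws["pixels"][100:260,200:420,::-1],None,fx=3,fy=3))
E
```

```text
[489. 323. 473.] [ 0.12 -0.25 -0.96]
[502.  54. 503.] [-0.   -0.28 -0.96]
[ 505. -174.  473.] [-0.13 -0.25 -0.96]
tray 10816 (array([521.793, 264.958,   1.087]), np.float64(0.025))
[527. -34. 100.]
cap 1274 [151 264] [215 326] (array([523.387, -25.565]), np.float64(1.585))
tab 461 [317 246] [338 274] (array([ 4.81821e+02, -2.45878e+02,  1.50000e-02]), np.float64(0.384))
tab 860 [157 266] [192 304] (array([ 4.82209e+02, -2.46824e+02, -6.80000e-02]), np.float64(0.195))
st 13265 (array([ 5.11596e+02, -2.50509e+02, -1.00000e-01]), np.float64(0.032))
```

View pics/tabcrop.png

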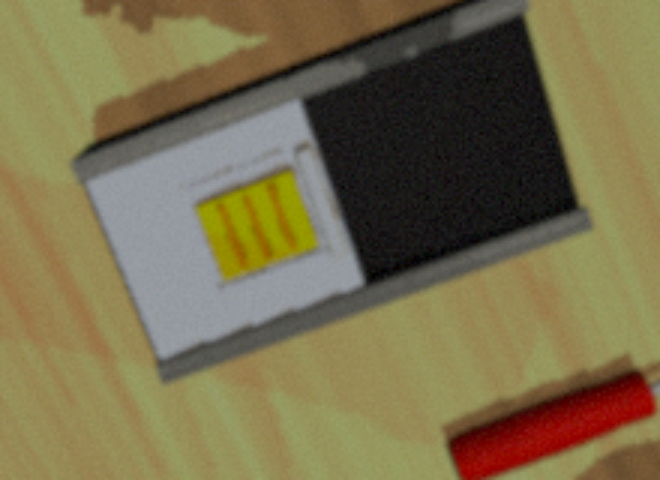

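```bash
python3 - <<'E'
from h import *
S=np.array([511.6,-250.5]); yaw=-.1; ux=np.array([np.cos(yaw),np.sin(yaw)])
move_gripper(0.0)
t=np.array([482.2,-246.8])+ux*4
q=quat(1.5708+yaw)
def st(l): s=monitor.state(); print(l,round(float(s["t"]),2),np.round(s["tcp_pos"],1),np.round(s["force"],1))
arm.movep([*t,110],q); st("above")
arm.servo_line([*t,80],vel=60); st("near")
print(arm.servo_line([*t,66],vel=20,max_force=12)); st("pressed")
z=monitor.state()["tcp_pos"][2]
E
```

```text
above 8.71 [ 487.2 -248.   111.1] [0.8 0.4 0.7]
near 9.36 [ 486.1 -247.3   79.8] [ 0.7 -0.6 -0.2]
True
pressed 9.96 [ 487.  -247.4   69.1] [0.2 1.3 7.1]
```

```bash
python3 - <<'E'
from h import *
yaw=-.1; ux=np.array([np.cos(yaw),np.sin(yaw)])
def st(l): s=monitor.state(); print(l,round(float(s["t"]),2),np.round(s["tcp_pos"],1),np.round(s["force"],1))
c=np.array(monitor.state()["tcp_pos"]); c0=c.copy()
print(arm.servo_line([*c[:2],67],vel=20,max_force=15)); st("p")
for d in (30,60,78,86):
    r=arm.servo_line([*(c0[:2]+ux*d),67],vel=60,max_force=25); st(d); 
    if r: print("stop",d); break
arm.servo_line([*monitor.state()["tcp_pos"][:2],130],vel=120)
arm.movep([500,-130,330],quat(1.57)); 
p=optics.camera("wrist"); save(p,"open"); pickle.dump(p,open("open.pkl","wb"))
for q in("cover","station","tab","cap"):
    for r in finder.regions_of(q,p)[:1]: print(q,r["confidence"],r["bbox"])
    R=finder.regions_of(q,p)
    if q=="station" and R: print(fit([(p,R[0]["mask"])],box(180,96,0,70),[511,-250,-.1]))
    if q=="cap" and R: print(R[0]["mask"].sum(),fit([(p,R[0]["mask"])],np.vstack([cyl(32,91,145),cyl(36,79,91)]),[523,-28]))
    if q=="tab" and R: print(onz(p,R[0]["bbox"][:2],75))
st("end")
cv2.imwrite("pics/open2.png",cv2.resize(p["pixels"][:,100:500,::-1],None,fx=1.4,fy=1.4))
E
```

```text
False
p 10.21 [ 488.4 -247.6   68.8] [-1.4  2.9 11.8]
30 10.86 [ 519.4 -250.8   68.9] [ 1.5  1.1 10.3]
60 11.51 [ 549.1 -253.9   69. ] [1.1 0.8 9.3]
78 11.96 [ 565.2 -255.5   68.9] [-1.8  0.8 11. ]
86 12.24 [ 568.1 -256.1   68.6] [-8.7  2.  15.9]
cover 0.86 [314.8, 268.9, 68.8, 61.9]
station 0.95 [285.9, 255.1, 146.3, 99.1]
(array([ 5.12399e+02, -2.50317e+02, -1.04000e-01]), np.float64(0.331))
tab 0.67 [324.5, 270.4, 32.7, 26.0]
[ 561.97202411 -253.80351316   75.        ]
cap 0.91 [300.6, 67.0, 78.5, 77.7]
4711 (array([524.163, -26.817]), np.float64(0.075))
end 14.33 [ 500.  -130.2  329.6] [-0.3 -0.4  0.5]
```

View pics/open2.png

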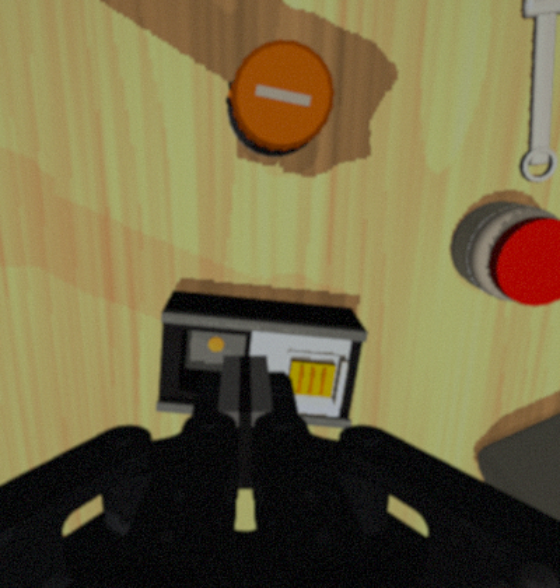

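```bash
python3 - <<'E'
from h import *
def st(l): s=monitor.state(); print(l,round(float(s["t"]),2),np.round(s["tcp_pos"],1),np.round(s["force"],1),np.round(s["joint_pos"],2))
move_gripper(1.0)
arm.movep([524,-26,290],quat(1.0)); 
p=optics.camera("wrist"); 
r=finder.regions_of("cap",p)[0]; print(r["confidence"],r["bbox"],fit([(p,r["mask"])],np.vstack([cyl(32,91,145),cyl(36,79,91)]),[523,-28]))
arm.movep([524,-26.5,200],quat(-.1)); st("a")
arm.servo_line([524,-26.5,201.5],vel=3,attitude=quat(.3)); st("b")
arm.servo_line([524,-26.5,200],vel=6,attitude=quat(-.1)); st("c")
E
```

```text
0.95 [275.4, 189.9, 79.1, 79.2] (array([524.42 , -26.657]), np.float64(0.12))
a 16.73 [524.4 -27.4 200.7] [-0.2 -0.2 -0.1] [-0.56  0.6   0.91  1.84 -0.56  0.98 -1.08]
b 17.38 [524.2 -26.8 202.1] [-0.2  0.5  0.7] [-0.5   0.56  0.79  1.84 -0.48  0.95 -0.76]
c 17.93 [524.  -26.4 199.9] [0.6 0.2 0.6] [-0.56  0.6   0.9   1.84 -0.56  0.98 -1.08]
```

```bash
cat >> h.py <<'E'
def st(l): s=monitor.state(); print(l,round(float(s["t"]),2),np.round(s["tcp_pos"],1),np.round(s["force"],1),"tz",round(float(s["ft_torque"][2]),2),"gap",round(float(s["finger_gap"]),3),"gf",round(float(s["gripper_force"]),1))
def twist(xy,z,y0,dy,n=4):
    for i in range(1,n+1):
        arm.servo_line([*xy,z+3.8*dy*i/n],vel=3.2,attitude=quat(y0+dy*i/n)); st(f"tw{i}")
E
python3 - <<'E'
from h import *
xy=(524.4,-26.7)
arm.servo_line([*xy,99],vel=90,max_force=15); st("down")
move_gripper(0.0,80); st("grip")
twist(xy,99,-.1,1.75)
move_gripper(1.0); st("rel")
p=optics.camera("wrist"); save(p,"tw1")
E
```

```text
down 19.21 [524.8 -26.9  99.5] [-1.  -0.3  0.4] tz 0.02 gap 0.997 gf 0.0
grip 19.54 [525.  -26.3  99.8] [-0.5  0.9  5.5] tz 0.05 gap 0.741 gf 86.2
tw1 20.21 [524.9 -26.4 101.5] [-1.   1.6  6.3] tz -0.04 gap 0.743 gf 87.3
tw2 20.88 [524.2 -26.  103. ] [-1.9  2.1  8.8] tz -0.06 gap 0.743 gf 87.5
tw3 21.54 [523.5 -25.8 104.7] [-3.4  2.6  8.5] tz -0.04 gap 0.746 gf 87.6
tw4 22.21 [523.  -26.8 106.3] [-3.6  0.5 10.3] tz 0.04 gap 0.744 gf 87.6
rel 22.57 [524.5 -26.8 105.3] [0.2 0.3 0.5] tz 0.04 gap 1.002 gf 0.0
```

```bash
python3 - <<'E'
from h import *
xy=(524.4,-26.7)
z=99+3.8*1.75
arm.servo_line([*xy,z+1],vel=1.5,attitude=quat(.75))
arm.servo_line([*xy,z],vel=1.5,attitude=quat(-.1)); st("back")
p=optics.camera("wrist"); save(p,"tw1b")
move_gripper(0.0,80); st("grip")
twist(xy,z,-.1,1.75)
print(arm.servo_line([*xy,z+6.65+8],vel=30,max_force=12)); st("lift8")
E
```

```text
back 24.67 [524.4 -26.7 105.7] [-0.2 -0.7 -0. ] tz 0.02 gap 1.003 gf 0.0
grip 25.05 [525.  -27.4 106.2] [ 0.5 -0.5  4.1] tz -0.06 gap 0.739 gf 86.6
tw1 25.72 [524.1 -26.7 107.7] [-1.4  0.   5.5] tz -0.01 gap 0.743 gf 88.2
tw2 26.38 [524.3 -26.6 109.4] [-1.2  0.3  6. ] tz -0.07 gap 0.741 gf 88.3
tw3 27.05 [523.9 -26.3 111. ] [-2.1  0.9  7.2] tz -0.03 gap 0.737 gf 88.4
tw4 27.72 [523.9 -25.5 112.6] [-2.   1.5  7.5] tz -0.09 gap 0.739 gf 88.4
True
lift8 27.93 [523.2 -25.7 113.9] [-0.2  0.6  1.7] tz -0.14 gap 0.744 gf 88.8
```

```bash
python3 - <<'E'
from h import *
p=optics.camera("wrist"); save(p,"tw2"); s=optics.camera("scene"); save(s,"sc2")
a=[cv2.imread(f"pics/{n}.png") for n in("tw1","tw1b","tw2")]; b=cv2.resize(cv2.imread("pics/sc2.png")[190:280,230:310],(400,300)) 
a=[cv2.resize(i,(400,300)) for i in a]
cv2.imwrite("pics/cmp.png",np.vstack([np.hstack(a[:2]),np.hstack([a[2],cv2.resize(cv2.imread("pics/sc2.png")[195:270,220:320],(400,300))])]))
E
```

```text
(no output)
```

View pics/cmp.png

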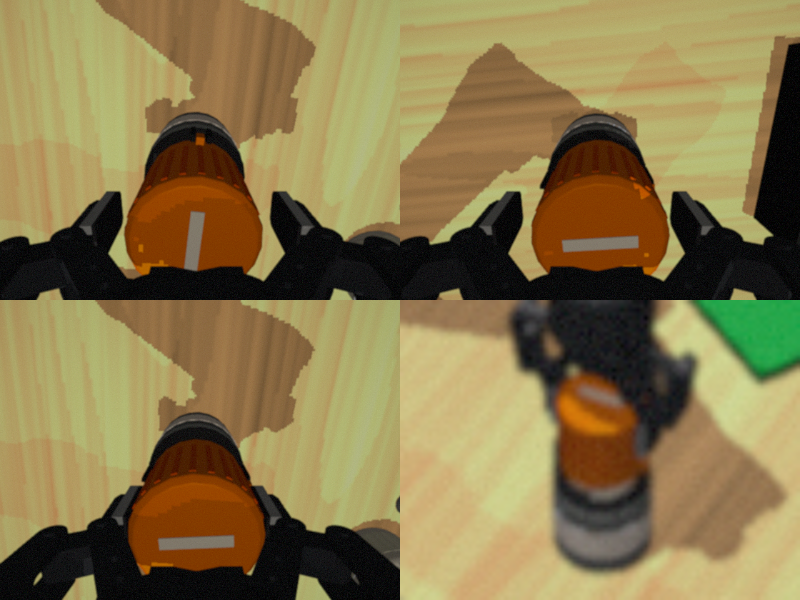

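```bash
python3 - <<'E'
from h import *
x,y,z=monitor.state()["tcp_pos"]
print(arm.servo_line([523.9,-26.3,z+5],vel=15,max_force=25)); st("l1")
E
```

```text
False
l1 28.51 [523.6 -25.9 118.5] [-1.3  1.5 -0.4] tz -0.1 gap 0.74 gf 88.7
```

```bash
python3 - <<'E'
from h import *
arm.servo_line([524,-26.5,200],vel=120); st("up")
p=optics.camera("side"); save(p,"up")
arm.servo_line([522,264,200],vel=180); st("over")
arm.servo_line([522,264,40],vel=120); st("low")
print(arm.servo_line([522,264,20],vel=15,max_force=5)); st("touch")
E
```

```text
up 29.33 [523.5 -26.5 199.4] [ 0.3  1.  -1.9] tz -0.03 gap 0.738 gf 88.9
over 31.15 [522.3 262.5 200.1] [-0.5 -0.4 -0.9] tz -0.03 gap 0.739 gf 88.9
low 32.63 [522.6 264.3  40.8] [ 0.7 -0.3 -0.8] tz -0.07 gap 0.743 gf 88.9
True
touch 33.55 [521.9 263.9  25.7] [-1.1 -0.5  4.8] tz 0.02 gap 0.738 gf 89.5
```

```bash
python3 - <<'E'
from h import *
move_gripper(1.0); arm.servo_line([522,264,130],vel=120); 
arm.movep([515,60,290],quat(1.57)); p=optics.camera("wrist"); save(p,"v1")
arm.movep([524,-26.5,260],quat(1.0)); w=optics.camera("wrist"); save(w,"v2")
for q in("cap",): 
    for r in finder.regions_of(q,p)[:2]: print(q,r["confidence"],r["bbox"],onz(p,r["bbox"][:2],60))
for r in finder.regions_of("pack",w)[:1]: print(r["confidence"],r["bbox"],r["mask"].sum(),fit([(w,r["mask"])],cyl(16,101,136),[524,-26]))
st("e")
cv2.imwrite("pics/v.png",cv2.resize(np.hstack([p["pixels"],w["pixels"]])[:,:,::-1],(800,300)))
E
```

```text
cap 0.82 [282.8, 7.2, 46.7, 12.3] [522.30758566 223.98121394  60.        ]
0.84 [273.9, 196.8, 42.9, 52.6] 1670 (array([524.067, -23.91 ]), np.float64(0.062))
e 36.61 [524.3 -24.  259.5] [-0.4  0.7 -0.5] tz 0.02 gap 0.999 gf 0.0
```

View pics/v.png

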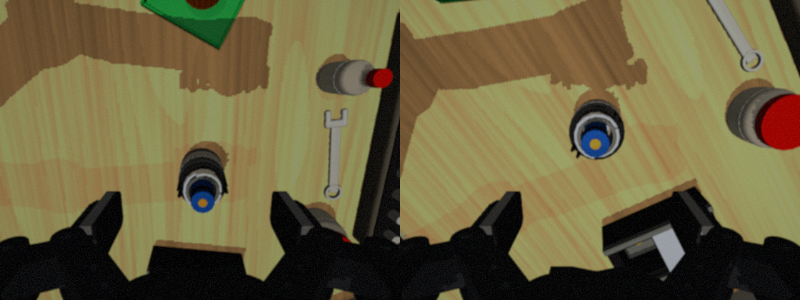

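```bash
python3 - <<'E'
from h import *
xy=(524.2,-25.3)
arm.servo_line([*xy,109],vel=120,max_force=15); st("down")
move_gripper(0.0,50); st("grip")
print(arm.servo_line([*xy,125],vel=40,max_force=20)); st("l1")
arm.servo_line([*xy,230],vel=120); st("l2")
arm.servo_line([470.2,-246.1,230],vel=150); st("over")
w=optics.camera("side"); save(w,"pk")
p=optics.camera("scene"); save(p,"pks")
f=lambda i,a,b,c,d: cv2.resize(i["pixels"][a:b,c:d,::-1],(400,400))
cv2.imwrite("pics/pk2.png",np.hstack([f(w,190,330,250,390),f(p,190,350,140,300)]))
E
```

```text
down 38.02 [524.8 -25.4 109.7] [ 0.1  0.8 -0.4] tz -0.0 gap 1.002 gf 0.0
grip 38.57 [524.1 -25.1 109.4] [-2.1  2.   5.2] tz 0.01 gap 0.358 gf 49.2
False
l1 39.12 [524.2 -25.3 125. ] [ 0.2 -0.1 -2.1] tz 0.02 gap 0.359 gf 49.5
l2 40.14 [523.5 -25.1 229.2] [-0.7  0.4 -1.6] tz -0.05 gap 0.361 gf 49.5
over 41.81 [ 470.7 -245.   229.9] [ 0.4 -0.4 -1.8] tz -0.0 gap 0.358 gf 49.5
```

View pics/pk2.png

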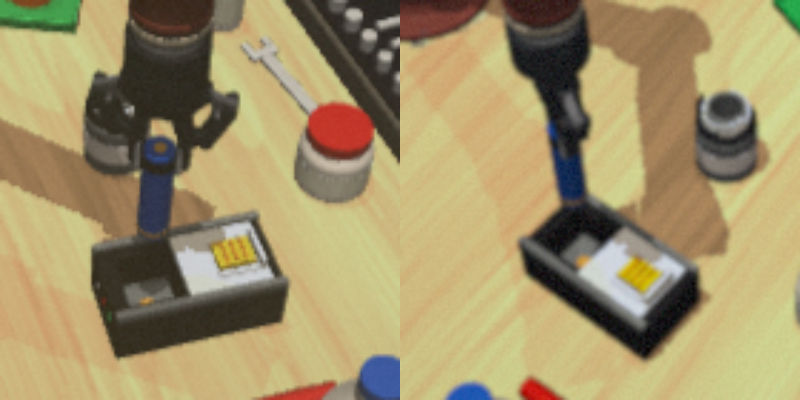

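```bash
python3 - <<'E'
from h import *
xy=(470.2,-246.1)
print(arm.servo_line([*xy,114],vel=90,max_force=12)); st("low")
print(arm.servo_line([*xy,100],vel=12,max_force=4)); st("touch")
E
```

```text
False
low 43.35 [ 470.6 -246.4  114.6] [ 0.   0.8 -3. ] tz 0.01 gap 0.36 gf 49.5
True
touch 44.1 [ 470.1 -246.1  105.4] [-0.2  1.1  5.1] tz -0.0 gap 0.359 gf 50.1
```

Contact is at exactly the expected height (105.4 mm); I'll release and check.

```bash
python3 - <<'E'
from h import *
move_gripper(1.0); st("rel")
arm.servo_line([470.2,-246.1,240],vel=120); arm.movep([470,60,300],quat(1.57)); arm.pause(0.5); st("away")
w=optics.camera("side"); p=optics.camera("scene")
f=lambda i,a,b,c,d: cv2.resize(i["pixels"][a:b,c:d,::-1],(400,400))
cv2.imwrite("pics/fin.png",np.hstack([f(w,160,330,220,390),f(p,160,340,160,340)]))
E
```

```text
rel 44.67 [ 469.2 -245.3  104.3] [-1.4 -0.5  0.4] tz 0.01 gap 1.0 gf 0.0
away 47.65 [470.   59.8 300. ] [ 0.1 -0.4 -0.8] tz -0.02 gap 0.995 gf 0.0
```

View pics/fin.png

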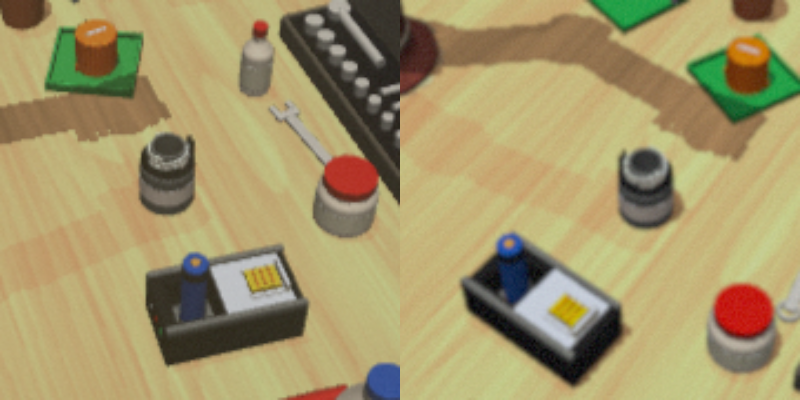

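The picture shows the pack upright in the well, the cover open, and the cap flat in the correct tray.

```bash
python3 -c "
from h import *
print(ticket.sign_off())"
```

```text
the job is handed in; nothing more can be done
None
```

The job is done and handed in at about 48 s on the robot's clock: the cover is fully open, the cap sits open end down in the right-hand green tray, and the battery pack stands upright in the charging well with the robot clear.

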